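# Pack the spice caddy and clip its cover on

## Task

Pack the spice caddy for the picnic: first stand the red-capped jar in the pocket marked with one dot, then the green-capped jar in the pocket with two dots; the shaker stays in the third pocket, and everything else on the worktop stays where it is. Then set the blue cover over the jars and press it down until both clips snap and it sits fully home on the caddy's shoulder. Do not let go at the end: keep pressing the cover down firmly (about 10 newtons) and finish while still pressing.

Things in the scene. Friction and masses are not known exactly. Their poses are not given: they have to be found in the camera images.
- caddy: dark grey plastic spice caddy fixed to the worktop, 196 mm long (y), 74 mm wide, plus a 22 mm wide, 12 mm high lip along its front (-x) with white dots (one, two, three) beside the pockets. Origin: underside, below the middle pocket's centre; z up. The upper part (57 x 177 mm, three square pockets in a row along y) rises to 60 mm; round it runs a shoulder at 30 mm for the cover
- pocket1 (a point): centre of the floor of the one-dot pocket (at +y of the caddy, left seen from the robot when the caddy is square on); pocket 49 x 49 mm, floor 6 mm above the worktop, rim 60 mm above it (54 mm deep); centres are 53 mm apart
- pocket2 (a point): centre of the floor of the two-dot pocket (the middle one), same size
- pocket3 (a point): centre of the floor of the three-dot pocket (at -y), same size; the shaker stands in it
- jar_red: round spice jar with red cap, 44 mm diameter, 106 mm tall, cap from 86 mm up (43 mm diameter), about 0.11 kg; origin at the centre of its underside, z up; starts upright on the worktop right of the caddy
- jar_green: round spice jar with green cap, 45 mm diameter, 97 mm tall, cap from 76 mm up (45 mm diameter), about 0.11 kg; origin at the centre of its underside, z up; starts upright on the worktop right of the caddy. The red- and the green-capped jar swap places at random
- jar_yellow: round spice jar with yellow cap, 44 mm diameter, 100 mm tall; origin at the centre of its underside; stands behind the other two; not needed, leave it standing
- shaker: shaker with grey domed top, 44 mm diameter, 90 mm tall, standing in the three-dot pocket from the start; origin at the centre of its underside; leave it there
- cover: blue plastic hood, open below, outside 69 mm (x) x 188 mm (y), flat top at 92 mm, walls 3.5 mm, about 0.16 kg. Origin: centre of its lower edge, z up. Starts standing on the worktop left of the caddy, roughly a quarter turn from it. Fits either way round, its y along the caddy's y, with about 2 mm play on each side over the caddy's upper part
- cover_handle (a point): top centre of the cover's black handle rib, 122 mm above the cover's lower edge; rib 16 mm wide (cover's x), 70 mm long (y), 30 mm high, in the middle of the flat top
- shoulder (a point): centre of the caddy at the height of its shoulder, 30 mm above the worktop: the cover's origin when home. The cover meets the clips about 21 mm above this; pushing on takes up to about 10 N until about 12 mm above; then the force drops, and from about 5 mm above the clips snap out into windows in the cover ends and draw it down
- clip_left (a joint): orange spring clip in the caddy's +y end: 0 m when out (free or snapped into the cover's window), up to 0.008 while the cover pushes it in
- clip_right (a joint): the same clip in the caddy's -y end
- tuna: flat round food tin, 86 mm diameter, 40 mm tall, behind the caddy; origin at the centre of its underside; leave alone
- beans: green round food tin, 75 mm diameter, 58 mm tall, behind the caddy; origin at the centre of its underside; leave alone
- mug: dark brown mug, 94 mm tall, behind the cover; origin at the centre of its underside; leave alone
Mind the look-alikes: they are no part of the job. What is shaped like the jar_green but pink, purple or turquoise is not meant.

How it is judged:
By the outcome, as a careful person would: the job done as asked, in the order asked, and still so for the second after the job is handed in, while the arm keeps its last pose, push and grip.
It also fails if it takes over 64 s, if anything falls off the work surface, if the arm or the gripper's body presses on something with over 40 N, if the wrist force passes 120 N, or if a joint passes its speed limit or range.

## Robot

A 7-joint arm with a two-finger parallel gripper is mounted at the origin on a cart in front of the work surface, level with it; the furniture and walls round the work are solid. World frame = base frame: x ahead of the robot, y to its left, z up, the work surface at z = 0. Lengths are in m, angles in rad, forces in N, time in s.
With the tool pointing down it reaches from about 0.425 to 0.8 m from the base axis. Payload 8.3 kg.
Tool frame: the origin (TCP) lies midway between the tips of the shut fingers; the grasp point (between the pads) lies 19 mm behind it (grip_point_offset is the distance from the TCP to the grasp point, in m); z points along the fingers, y is the line along which they close (so a half turn about z gives the same grasp; the last joint's range is limited). The gripper opens to 85 mm and grips with 20 to 120 N. Pads are 22 mm wide; open, the fingers measure 114 mm over their backs; the gripper's body (76 mm by 85 mm) begins 54 mm behind the grasp point. The pads swing forward as they close: fully open they stand 13 mm farther back than shut.
Start: joints at [-1.174, 0.383, 0.016, 1.37, -0.006, 1.388, -0.046], TCP at [0.277, 0.56, 0.231] pointing down, gripper open.
Joint ranges: [-2.95, 2.95], [-0.25, 2.06], [-1.52, 1.56], [0.18, 2.33], [-1.44, 4.58], [0.02, 2.06], [-3.01, 3.01]. Speed limits (rad/s): [2.39, 2.39, 3.01, 3.01, 3.14, 3.14, 3.14].

## Interface

Orientations are given as a 3x3 rotation matrix whose columns are the frame's x, y, z axes.
In Python, from cell import sense, capture, get_calibration, close_job, grip_point_offset gives the robot as it stands.
- The arm moves only by the tool apply_moves, never from a script. Its argument "deltas" is one flat list of numbers, 7 for each row, row after row: the shift along the tool's x, y, z in m, then the turn, a rotation vector about the tool's x, y, z in degrees, then the gripper's target within -1 to 1 (shut at 1, half-way at 0, fully open at -1). In form: [dx, dy, dz, rx, ry, rz, claw, dx, dy, dz, rx, ry, rz, claw, ...]. A call has 1 to 20 rows; each row is the pose to reach, as a shift and turn from the pose commanded when the call began, along the tool's axes at that moment; what a row does not reach only later rows make up. A row lasts 1/10 s, in which the tool goes at most 50 mm and 8.59 degrees, less where a joint would pass 70% of its speed; a pose out of reach is approached as far as the arm can. A call with a gripper value outside its range is refused whole. The fingers move at their own pace and stop on an object; "grip_force" is the grip in N (left out, the last holds). Time passes only in rows, so rows that repeat a pose let the fingers close. It gives the time, the measured TCP pose, the force, the opening and the grip force at its end, in the units of the state.
- sense(): the state, without advancing time (a new reading comes with each control period).
- capture(name): name is "scene" or "top" or "wrist"; returns (picture, depth): 480x640x3 uint8, red, green, blue; 480x640 float32, m along the optical axis (not along the pixel's ray), 0 where there is no reading.
- get_calibration(name): a dict with "K" (3x3 intrinsics, pixels), "k1" (the pictures are not rectified: a ray, as slopes to the right and down, at radius r is drawn at 1 + k1 r^2 times it, then the intrinsics apply), "T" (4x4, takes a point from camera to world coordinates). Camera axes: x right, y down, z forward; pixel columns grow to the right and rows downward; lengths in m; the calibration is good to about 2 mm. A picture is of the moment at which its call begins: read the wrist's pose just before it. get_calibration takes no time and is no camera call; for the wrist camera it gives the pose at the moment of the call.
- close_job(): hands the job in; it is judged then, once.
The state is a dict: "clock": time; "joint_positions": joint angles; "dq": joint speeds; "joint_torque": joint torques, N m; "tool_pos": TCP position; "eef_rot": TCP orientation; "wrist_force": force on the tool from outside, world axes, zero at the start; "wrist_torque": the same for the moment, N m; "grip_width": finger opening in m; "finger_force": force on a finger pad.
Only numpy, scipy, OpenCV 4.12 (cv2) and the standard library are available. Lean on these libraries where they do the work, as an engineer would, in place of code of your own. Each camera call takes 0.05 s, during which the arm holds its last target. There are 200 camera calls.

## Working session

There is one attempt and no reset: what is moved stays moved. The work goes in short steps, Python scripts to look and compute and a tool call to move; the robot and the scene stay as the last step left them, time stands still between calls to the robot, and variables do not carry over. Pictures are saved under pics/ and viewed, at most 10 in all, crops included, and the job is handed in when it is done.

Besides the shell and the picture viewer there is one more tool, called after ">>>" in YAML: its name, and indented under it one key for each argument. apply_moves: Moves the arm, as the interface text tells. Its arguments: {"type":"object","properties":{"deltas":{"type":"array","items":{"type":"number"}},"grip_force":{"type":"number"}},"required":["deltas"]}

```bash
mkdir -p pics; cat > h.py <<'E'
import numpy as np, cv2
from cell import *
def cloud(name):
    s=sense(); c=get_calibration(name); im,d=capture(name)
    return im,d,c
def world(c,d,us,vs):
    K=np.array(c["K"]);T=np.array(c["T"]);us=np.asarray(us,float).ravel();vs=np.asarray(vs,float).ravel()
    p=np.stack([us,vs],1).reshape(-1,1,2)
    n=cv2.undistortPoints(p,K,np.array([c["k1"],0,0,0.])).reshape(-1,2)
    z=d[vs.astype(int),us.astype(int)]
    P=np.c_[n*z[:,None],z]; return P@T[:3,:3].T+T[:3,3]
def full(c,d):
    v,u=np.mgrid[0:480,0:640]; W=world(c,d,u,v).reshape(480,640,3); W[d==0]=np.nan; return W
def save(im,n): cv2.imwrite("pics/"+n,im[:,:,::-1])
E
python3 - <<'E'
from h import *
s=sense();print({k:np.round(v,3).tolist() for k,v in s.items()},grip_point_offset)
a=[]
for n in("scene","top"):
    im,d,c=cloud(n);a.append(im);save(im,n+".png");np.savez(n+".npz",im=im,d=d,K=c["K"],k1=c["k1"],T=c["T"])
E
```

```text
{'clock': 0.0, 'joint_positions': [-1.174, 0.384, 0.016, 1.371, -0.006, 1.388, -0.047], 'dq': [-0.0, 0.001, 0.001, -0.0, 0.002, 0.001, -0.0], 'joint_torque': [0.0, -62.761, 0.844, -37.182, 0.017, 0.014, -0.0], 'tool_pos': [0.277, 0.56, 0.23], 'eef_rot': [[-0.896, 0.444, -0.001], [0.444, 0.896, -0.002], [-0.0, -0.002, -1.0]], 'wrist_force': [-0.254, -0.164, -0.029], 'wrist_torque': [0.037, -0.032, 0.008], 'finger_force': 0.0, 'grip_width': 0.085} 0.0187
```

View pics/scene.png

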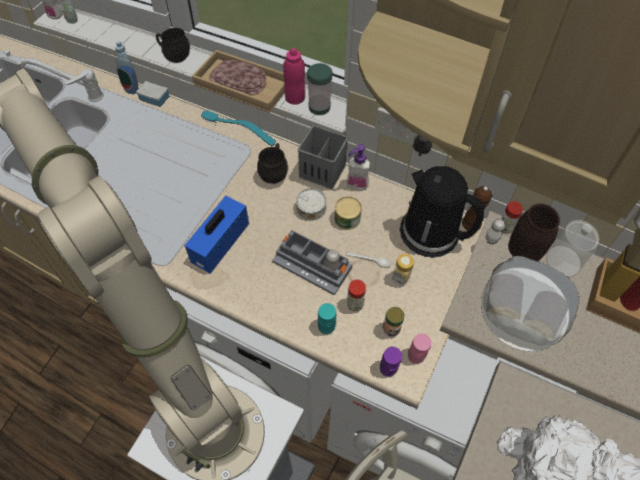

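View pics/top.png

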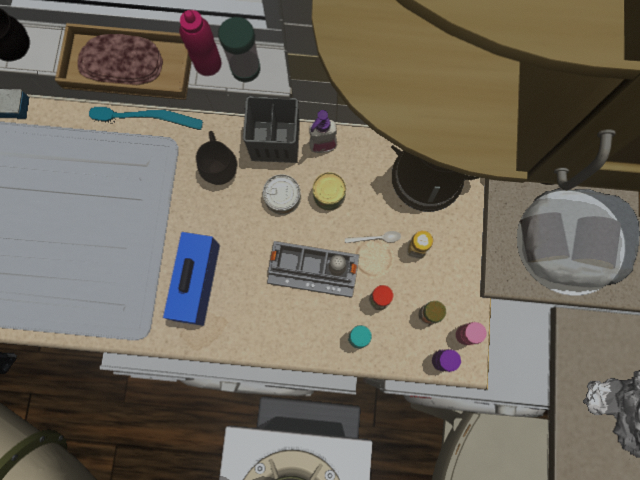

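Red-jar candidates in the top view: red cap (382,297) only; the pink one at (472,333) is excluded. Green-jar candidates: dark olive-green (433,312), turquoise (360,337), purple (447,360), pink (472,333). By the description I choose (433,312), and I'll check it in a crop while measuring. The cover is at (190,279), its handle at (186,275), and the caddy at (314,268).

```bash
cat > m.py <<'E'
from h import *
def load(n):
    z=np.load(n+".npz");c=dict(K=z["K"],k1=float(z["k1"]),T=z["T"]);return z["im"],z["d"],c
E
python3 - <<'E'
from m import *
im,d,c=load("top");W=full(c,d)
def top(u,v,r=22,zmin=.05,name=""):
    w=W[v-r:v+r,u-r:u+r].reshape(-1,3);w=w[w[:,2]>zmin];zt=np.percentile(w[:,2],90)
    w=w[abs(w[:,2]-zt)<.006]
    (cx,cy),rr=cv2.minEnclosingCircle(w[:,:2].astype(np.float32))
    print(name,"mid",np.round((np.percentile(w[:,:2],2,0)+np.percentile(w[:,:2],98,0))/2,4),"enc",round(cx,4),round(cy,4),round(rr,4),"z",round(zt,4))
for n,u,v in[("red",382,297),("olive",433,312),("turq",360,337),("yellow",422,241),("purple",447,360),("pink",472,333),("shaker",338,264)]:top(u,v,15,name=n)
w=W[225:335,155:225].reshape(-1,3)
for lo,hi,n in((.085,.1,"cover top"),(.113,.13,"handle")):
    q=w[(w[:,2]>lo)&(w[:,2]<hi)];r=cv2.minAreaRect(q[:,:2].astype(np.float32)*1000);print(n,r,np.median(q[:,2]),len(q))
w=W[230:305,255:368].reshape(-1,3)
q=w[(w[:,2]>.052)&(w[:,2]<.064)];print("caddy rim",cv2.minAreaRect(q[:,:2].astype(np.float32)*1000),np.median(q[:,2]),len(q))
q=w[(w[:,2]>.022)&(w[:,2]<.08)];print("caddy30+",cv2.minAreaRect(q[:,:2].astype(np.float32)*1000),len(q))
q=w[(w[:,2]>.006)&(w[:,2]<.018)];print("lip",len(q),np.nanmean(q,0))
print("worktop z",np.nanmedian(W[330:340,230:300,2]))
for n,(u,v) in dict(tuna=(281,193),beans=(329,190),mug=(216,162),tower=(272,128),spoon=(390,238)).items():print(n,W[v,u].round(3))
a,_,_=load("scene")
k=lambda i,x,y,s:cv2.resize(i[y:y+s,x:x+s],(400,400),interpolation=3)
save(np.hstack([k(a,310,270,130),k(im,340,220,160)]),"crop1.png")
E
```

```text
red mid [ 0.4517 -0.1486] enc 0.4513 -0.149 0.0219 z 0.1088
olive mid [ 0.4294 -0.2615] enc 0.4302 -0.2616 0.0223 z 0.0995
turq mid [ 0.364  -0.1105] enc 0.3638 -0.1104 0.0221 z 0.1
yellow mid [ 0.5783 -0.2264] enc 0.5778 -0.2262 0.0215 z 0.1018
purple mid [ 0.3321 -0.2963] enc 0.3329 -0.2964 0.0224 z 0.0996
pink mid [ 0.3932 -0.346 ] enc 0.3939 -0.3465 0.0223 z 0.0995
shaker mid [ 0.5164 -0.0492] enc 0.5152 -0.0495 0.0163 z 0.0941
cover top ((454.7254638671875, 265.0582275390625), (71.88880920410156, 188.0471954345703), 86.14970397949219) 0.09185790911918645 2577
handle ((455.18780517578125, 264.7535095214844), (18.27869415283203, 70.41800689697266), 86.94520568847656) 0.12134576678830644 273
caddy rim ((517.9190673828125, 4.682090759277344), (181.22927856445312, 58.337623596191406), 86.19332885742188) 0.05751026867452147 605
caddy30+ ((517.964599609375, 4.673774719238281), (196.61866760253906, 75.37732696533203), 85.78778076171875) 1735
lip 1380 [0.49374903 0.01016978 0.01051992]
worktop z -8.8935336556073e-05
tuna [0.672 0.094 0.037]
beans [ 0.683 -0.015  0.057]
mug [0.742 0.258 0.008]
tower [0.802 0.123 0.099]
spoon [ 0.599 -0.166 -0.003]
```

View pics/crop1.png

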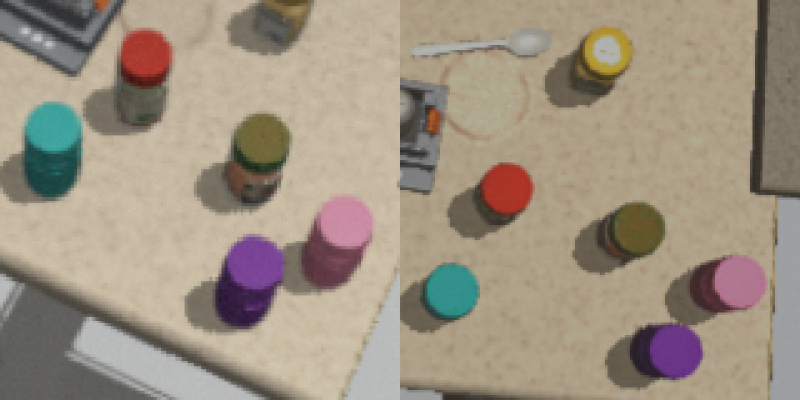

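The crop confirms it: the jar at (433,312) has a green cap side and a label, so it's the green jar. Turquoise, pink and purple are the look-alikes. I'll go above the caddy for a close look.

```bash
cat >> h.py <<'E'
from scipy.spatial.transform import Rotation as Ro
def to(p,yang):
    "deltas from present pose to TCP p, tool down, closing axis at yang deg"
    s=sense();R=np.array(s["eef_rot"]);a=np.radians(yang);y=np.array([np.cos(a),np.sin(a),0]);z=np.array([0,0,-1.])
    Rt=np.c_[np.cross(y,z),y,z];rv=Ro.from_matrix(R.T@Rt).as_rotvec(degrees=True)
    print("delta",np.round(R.T@(np.array(p)-s["tool_pos"]),4).tolist(),np.round(rv,2).tolist(),"t",s["clock"])
E
python3 -c "
from h import *
to((.50,0,.30),-4)"
```

```text
delta [-0.4481, -0.4028, -0.0689] [-0.09, 0.06, 67.66] t 0.1
```

>>> apply_moves:
  deltas: [-0.448, -0.403, -0.069, -0.09, 0.06, 67.7, -1, -0.448, -0.403, -0.069, -0.09, 0.06, 67.7, -1, -0.448, -0.403, -0.069, -0.09, 0.06, 67.7, -1, -0.448, -0.403, -0.069, -0.09, 0.06, 67.7, -1, -0.448, -0.403, -0.069, -0.09, 0.06, 67.7, -1, -0.448, -0.403, -0.069, -0.09, 0.06, 67.7, -1, -0.448, -0.403, -0.069, -0.09, 0.06, 67.7, -1, -0.448, -0.403, -0.069, -0.09, 0.06, 67.7, -1, -0.448, -0.403, -0.069, -0.09, 0.06, 67.7, -1, -0.448, -0.403, -0.069, -0.09, 0.06, 67.7, -1, -0.448, -0.403, -0.069, -0.09, 0.06, 67.7, -1, -0.448, -0.403, -0.069, -0.09, 0.06, 67.7, -1, -0.448, -0.403, -0.069, -0.09, 0.06, 67.7, -1, -0.448, -0.403, -0.069, -0.09, 0.06, 67.7, -1, -0.448, -0.403, -0.069, -0.09, 0.06, 67.7, -1, -0.448, -0.403, -0.069, -0.09, 0.06, 67.7, -1, -0.448, -0.403, -0.069, -0.09, 0.06, 67.7, -1]

```text
clock: 1.8
tool_pos: [0.4996, 0.0018, 0.3]
eef_rot: [[0.068, 0.998, 0.0], [0.998, -0.068, 0.002], [0.002, 0.0, -1.0]]
wrist_force: [-1.0, -0.1, -0.2]
grip_width: 0.0855
finger_force: 0.0
```

```bash
python3 - <<'E'
from h import *
im,d,c=cloud("wrist");save(im,"w1.png");np.savez("w1.npz",im=im,d=d,K=c["K"],k1=c["k1"],T=c["T"])
W=full(c,d).reshape(-1,3);print(np.round(c["T"],3))
ok=(abs(W[:,0]-.518)<.09)&(abs(W[:,1]-.005)<.13)
w=W[ok]
q=w[(w[:,2]>.053)&(w[:,2]<.063)];print("rim",cv2.minAreaRect(q[:,:2].astype(np.float32)*1000),np.median(q[:,2]),len(q))
q=w[(w[:,2]>.026)&(w[:,2]<.034)];print("shoulder",cv2.minAreaRect(q[:,:2].astype(np.float32)*1000),len(q))
to((.4515,-.149,.2),-10)
E
```

```text
[[ 0.998 -0.063 -0.022  0.506]
 [-0.067 -0.943 -0.325  0.086]
 [-0.     0.326 -0.945  0.444]
 [ 0.     0.     0.     1.   ]]
rim ((519.87841796875, 4.3286895751953125), (180.95433044433594, 57.05017852783203), 86.12352752685547) 0.05767130312986907 2632
shoulder ((519.8965454101562, 4.112449645996094), (196.39988708496094, 74.04451751708984), 86.15509796142578) 2597
delta [-0.1536, -0.0379, 0.0998] [0.01, -0.11, 6.09] t 1.85
```

View pics/w1.png

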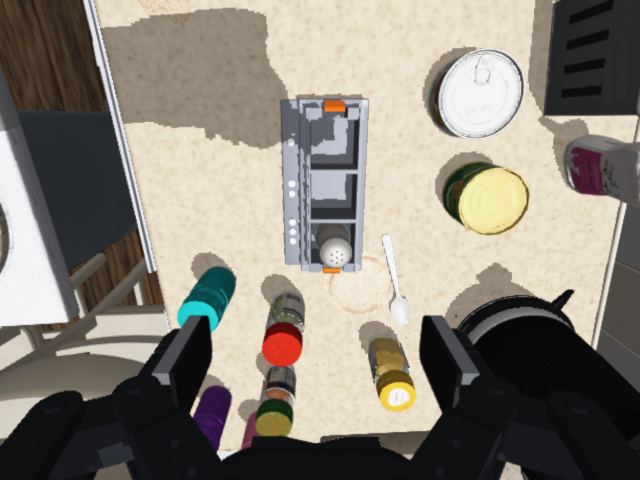

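The wrist view shows the pockets, with the one-dot pocket at the top (+y) with its dot at (291,143). It also shows the red cap at (283,345) and the green cap at (274,417). I'll cross-check the cap positions here.

```bash
python3 - <<'E'
from m import *
im,d,c=load("w1");W=full(c,d).reshape(-1,3)
for n,x,y,z in(("red",.4515,-.149,.106),("green",.43,-.2615,.097),("yellow",.578,-.226,.1)):
    q=W[(np.hypot(W[:,0]-x,W[:,1]-y)<.035)&(abs(W[:,2]-z)<.006)]
    if len(q): print(n,(np.percentile(q,2,0)+np.percentile(q,98,0))/2,np.ptp(q,0),len(q))
to((.452,-.149,.20),-10)
E
```

```text
red [ 0.45431961 -0.14838304  0.10472571] [0.04342597 0.04345065 0.00926821] 1176
green [ 0.43313263 -0.25778715  0.09547898] [0.04453296 0.04034667 0.00955302] 898
yellow [ 0.5799068  -0.22514906  0.09842433] [0.04145372 0.04331505 0.00884395] 993
delta [-0.1535, -0.0374, 0.0998] [0.01, -0.11, 6.09] t 1.85
```

>>> apply_moves:
  deltas: [-0.1534, -0.0363, 0.1, 0, -0.1, 0, -1, -0.1534, -0.0363, 0.1, 0, -0.1, 0, -1, -0.1534, -0.0363, 0.1, 0, -0.1, 0, -1, -0.1534, -0.0363, 0.1, 0, -0.1, 0, -1, -0.1534, -0.0363, 0.1, 0, -0.1, 0, -1, -0.1534, -0.0363, 0.1, 0, -0.1, 0, -1, -0.1534, -0.0363, 0.14, 0, -0.1, 0, -1, -0.1534, -0.0363, 0.18, 0, -0.1, 0, -1, -0.1534, -0.0363, 0.21, 0, -0.1, 0, -1, -0.1534, -0.0363, 0.236, 0, -0.1, 0, -1, -0.1534, -0.0363, 0.236, 0, -0.1, 0, -0.4, -0.1534, -0.0363, 0.236, 0, -0.1, 0, 0.2, -0.1534, -0.0363, 0.236, 0, -0.1, 0, 1, -0.1534, -0.0363, 0.236, 0, -0.1, 0, 1, -0.1534, -0.0363, 0.236, 0, -0.1, 0, 1, -0.1534, -0.0363, 0.236, 0, -0.1, 0, 1, -0.1534, -0.0363, 0.236, 0, -0.1, 0, 1]
  grip_force: 40

```text
clock: 3.55
tool_pos: [0.4547, -0.1498, 0.0658]
eef_rot: [[0.07, 0.998, 0.004], [0.998, -0.07, 0.0], [0.001, 0.004, -1.0]]
wrist_force: [-0.5, 1.8, 7.8]
grip_width: 0.043
finger_force: 40.1
```

```bash
python3 - <<'E'
from h import *
im,d,c=cloud("wrist");np.savez("w2.npz",im=im,d=d,K=c["K"],k1=c["k1"],T=c["T"]);W=full(c,d).reshape(-1,3)
q=W[(np.hypot(W[:,0]-.453,W[:,1]+.149)<.035)&(abs(W[:,2]-.106)<.005)]
print(np.percentile(q,2,0),np.percentile(q,98,0),len(q)) if len(q) else 0
print(sense()["finger_force"],sense()["tool_pos"])
im,d,c=cloud("top");W=full(c,d);save(im,"t2.png")
to((.4527,-.1487,.2),-3.9)
E
```

```text
[ 0.43203227 -0.16817272  0.10192041] [ 0.47964185 -0.12895975  0.10878829] 12987
40.09871332207695 [ 0.45468819 -0.14985399  0.06583739]
delta [0.0011, -0.0015, -0.1342] [0.24, -0.04, -0.13] t 3.65
```

>>> apply_moves:
  deltas: [0, 0, -0.03, 0, 0, 0, 1, 0, 0, -0.07, 0, 0, 0, 1, 0, 0, -0.11, 0, 0, 0, 1, 0.02, 0.005, -0.13, 0, 0, 0, 1, 0.06, 0.015, -0.13, 0, 0, 0, 1, 0.1, 0.026, -0.13, 0, 0, 0, 1, 0.14, 0.036, -0.13, 0, 0, 0, 1, 0.18, 0.046, -0.13, 0, 0, 0, 1, 0.21, 0.0538, -0.13, 0, 0, 0, 1, 0.21, 0.0538, -0.13, 0, 0, 0, 1, 0.21, 0.0538, -0.13, 0, 0, 0, 1, 0.21, 0.0538, -0.13, 0, 0, 0, 1, 0.21, 0.0538, -0.13, 0, 0, 0, 1]

```text
clock: 4.95
tool_pos: [0.5214, 0.0543, 0.1945]
eef_rot: [[0.073, 0.997, 0.001], [0.997, -0.073, 0.0], [0.0, 0.001, -1.0]]
wrist_force: [-0.5, 0.7, -0.4]
grip_width: 0.0426
finger_force: 41.0
```

```bash
python3 - <<'E'
from h import *
im,d,c=cloud("wrist");save(im,"w3.png");W=full(c,d).reshape(-1,3)
s=sense();print(s["wrist_force"],s["grip_width"])
x,y=s["tool_pos"][:2]
q=W[(np.hypot(W[:,0]-x,W[:,1]-y)<.035)&(abs(W[:,2]-s["tool_pos"][2]-.04)<.005)]
if len(q):print(np.percentile(q,2,0),np.percentile(q,98,0),len(q))
ok=(abs(W[:,0]-.518)<.09)&(abs(W[:,1]-.005)<.13)
q=W[ok&(W[:,2]>.053)&(W[:,2]<.063)];print("rim",cv2.minAreaRect(q[:,:2].astype(np.float32)*1000),len(q))
to((.523,.0565,.1),-3.9)
E
```

```text
[-0.11202486 -0.66326945 -0.7123754 ] 0.042787533744901164
[0.49912476 0.03587784 0.23029218] [0.54673156 0.07518204 0.23728374] 12997
rim ((523.7583618164062, 61.649879455566406), (65.60635375976562, 57.12464141845703), 85.96993255615234) 1495
delta [0.0021, 0.0013, 0.0944] [0.06, -0.01, -0.26] t 5.0
```

View pics/w3.png

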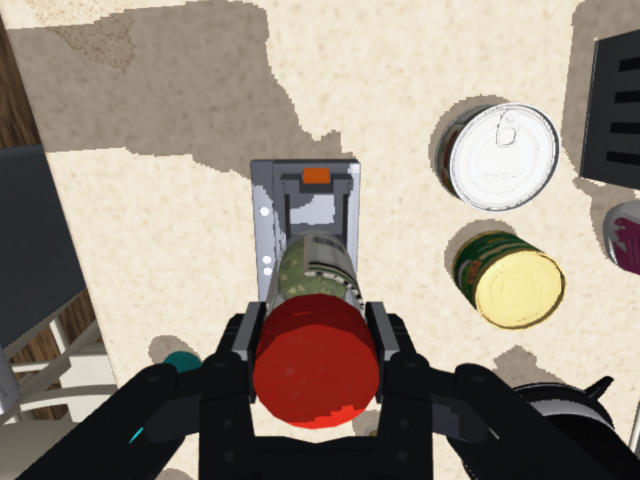

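The jar hangs upright in the grip, with the pocket 1 end at (317,200) ahead of it. Measured with the same camera, it's about 1.3 mm short in y and 0.5 mm in x, so I'll correct and lower it.

>>> apply_moves:
  deltas: [0.0013, 0.0005, 0, 0, 0, -0.26, 1, 0.0013, 0.0005, 0.02, 0, 0, -0.26, 1, 0.0013, 0.0005, 0.04, 0, 0, -0.26, 1, 0.0013, 0.0005, 0.055, 0, 0, -0.26, 1, 0.0013, 0.0005, 0.065, 0, 0, -0.26, 1, 0.0013, 0.0005, 0.075, 0, 0, -0.26, 1, 0.0013, 0.0005, 0.085, 0, 0, -0.26, 1, 0.0013, 0.0005, 0.085, 0, 0, -0.26, 1]

```text
clock: 5.8
tool_pos: [0.5216, 0.0569, 0.1079]
eef_rot: [[0.066, 0.998, -0.001], [0.998, -0.066, -0.001], [-0.001, -0.001, -1.0]]
wrist_force: [-0.9, 0.6, -1.3]
grip_width: 0.0424
finger_force: 41.0
```

>>> apply_moves:
  deltas: [-0.0005, 0, 0.012, 0, 0, 0, 1, -0.0005, 0, 0.024, 0, 0, 0, 1, -0.0005, 0, 0.033, 0, 0, 0, 1, -0.0005, 0, 0.034, 0, 0, 0, 1]

```text
clock: 6.2
tool_pos: [0.5215, 0.0564, 0.0736]
eef_rot: [[0.066, 0.998, -0.001], [0.998, -0.066, -0.001], [-0.001, -0.001, -1.0]]
wrist_force: [-0.4, -0.7, -0.8]
grip_width: 0.0426
finger_force: 41.0
```

>>> apply_moves:
  deltas: [0, 0, 0.001, 0, 0, 0, 0.3, 0, 0, 0.001, 0, 0, 0, -0.2, 0, 0, 0.001, 0, 0, 0, -0.6, 0, 0, 0.001, 0, 0, 0, -1, 0, 0, 0, 0, 0, 0, -1, 0, 0, -0.03, 0, 0, 0, -1, 0, 0, -0.07, 0, 0, 0, -1, 0, 0, -0.11, 0, 0, 0, -1, 0, 0, -0.13, 0, 0, 0, -1, 0, 0, -0.13, 0, 0, 0, -1]

```text
clock: 7.2
tool_pos: [0.524, 0.0566, 0.2087]
eef_rot: [[0.066, 0.998, 0.007], [0.998, -0.066, 0.002], [0.002, 0.007, -1.0]]
wrist_force: [-0.3, 0.6, -0.2]
grip_width: 0.0852
finger_force: 0.0
```

```bash
python3 - <<'E'
from h import *
to((.431,-.261,.2),-3.9)
im,d,c=cloud("top");W=full(c,d)
q=W.reshape(-1,3);q=q[(np.hypot(q[:,0]-.5216,q[:,1]-.057)<.035)&(q[:,2]>.1)&(q[:,2]<.12)]
print(len(q),np.percentile(q,2,0) if len(q) else 0,np.percentile(q,98,0) if len(q) else 0)
E
```

```text
delta [-0.3231, -0.0718, 0.0075] [0.38, -0.14, 0.1] t 7.2
4 [0.51514228 0.03523188 0.10470461] [0.52036338 0.03565791 0.11291762]
```

>>> apply_moves:
  deltas: [-0.323, -0.072, 0.0, 0.3, -0.1, 0, -1, -0.323, -0.072, 0.0, 0.3, -0.1, 0, -1, -0.323, -0.072, 0.0, 0.3, -0.1, 0, -1, -0.323, -0.072, 0.0, 0.3, -0.1, 0, -1, -0.323, -0.072, 0.0, 0.3, -0.1, 0, -1, -0.323, -0.072, 0.0, 0.3, -0.1, 0, -1, -0.323, -0.072, 0.0, 0.3, -0.1, 0, -1, -0.323, -0.072, 0.0, 0.3, -0.1, 0, -1, -0.323, -0.072, 0.0, 0.3, -0.1, 0, -1, -0.323, -0.072, 0.0, 0.3, -0.1, 0, -1, -0.323, -0.072, 0.0, 0.3, -0.1, 0, -1]

```text
clock: 8.35
tool_pos: [0.4295, -0.2594, 0.2045]
eef_rot: [[0.063, 0.998, -0.005], [0.998, -0.063, -0.001], [-0.001, -0.005, -1.0]]
wrist_force: [-0.1, -0.3, 0.0]
grip_width: 0.0854
finger_force: 0.0
```

```bash
python3 - <<'E'
from h import *
im,d,c=cloud("wrist");W=full(c,d).reshape(-1,3)
def cap(n,x,y,z):
    q=W[(np.hypot(W[:,0]-x,W[:,1]-y)<.033)&(abs(W[:,2]-z)<.006)]
    if len(q): print(n,(np.percentile(q,2,0)+np.percentile(q,98,0))/2,np.ptp(q,0),len(q))
cap("green",.431,-.261,.097)
im,d,c=cloud("top");W=full(c,d).reshape(-1,3)
cap("red placed",.5216,.057,.112);cap("green top",.431,-.261,.097)
to((.431,-.261,.062),-3.9);print(sense()["tool_pos"])
E
```

```text
green [ 0.43201195 -0.26146654  0.09624466] [0.04344193 0.04448716 0.00961412] 2821
red placed [0.5194875  0.05624037 0.11186577] [0.04193935 0.04277704 0.01157712] 326
green top [ 0.43570626 -0.24415854  0.09612967] [0.02401791 0.01094484 0.01012269] 32
delta [-0.0008, 0.0023, 0.1428] [-0.28, 0.09, 0.25] t 8.45
[ 0.429418   -0.25985631  0.20482467]
```

>>> apply_moves:
  deltas: [-0.001, 0.002, 0.03, -0.28, 0.09, 0.25, -1, -0.001, 0.002, 0.07, -0.28, 0.09, 0.25, -1, -0.001, 0.002, 0.11, -0.28, 0.09, 0.25, -1, -0.001, 0.002, 0.135, -0.28, 0.09, 0.25, -1, -0.001, 0.002, 0.143, -0.28, 0.09, 0.25, -1, -0.001, 0.002, 0.143, -0.28, 0.09, 0.25, -0.4, -0.001, 0.002, 0.143, -0.28, 0.09, 0.25, 0.2, -0.001, 0.002, 0.143, -0.28, 0.09, 0.25, 1, -0.001, 0.002, 0.143, -0.28, 0.09, 0.25, 1, -0.001, 0.002, 0.143, -0.28, 0.09, 0.25, 1, -0.001, 0.002, 0.143, -0.28, 0.09, 0.25, 1]

```text
clock: 9.55
tool_pos: [0.4313, -0.2629, 0.0637]
eef_rot: [[0.07, 0.998, 0.003], [0.998, -0.07, -0.001], [-0.001, 0.003, -1.0]]
wrist_force: [-1.3, -0.4, 7.3]
grip_width: 0.0437
finger_force: 40.0
```

```bash
python3 - <<'E'
from h import *
im,d,c=cloud("wrist");W=full(c,d).reshape(-1,3)
s=sense();x,y=s["tool_pos"][:2]
q=W[(np.hypot(W[:,0]-x,W[:,1]-y)<.035)&(abs(W[:,2]-.097)<.005)]
print((np.percentile(q,2,0)+np.percentile(q,98,0))/2,len(q))
to((.5185,.0035,.2),-3.9)
E
```

```text
[ 0.43244954 -0.26094505  0.09650543] 11852
delta [0.2718, 0.0687, -0.1363] [0.19, 0.05, -0.13] t 9.6
```

>>> apply_moves:
  deltas: [0, 0, -0.03, 0, 0, 0, 1, 0, 0, -0.07, 0, 0, 0, 1, 0, 0, -0.11, 0, 0, 0, 1, 0.02, 0.005, -0.136, 0, 0, 0, 1, 0.06, 0.015, -0.136, 0, 0, 0, 1, 0.1, 0.026, -0.136, 0, 0, 0, 1, 0.14, 0.036, -0.136, 0, 0, 0, 1, 0.18, 0.046, -0.136, 0, 0, 0, 1, 0.22, 0.056, -0.136, 0, 0, 0, 1, 0.25, 0.064, -0.136, 0, 0, 0, 1, 0.2705, 0.0685, -0.136, 0, 0, 0, 1, 0.2705, 0.0685, -0.136, 0, 0, 0, 1, 0.2705, 0.0685, -0.136, 0, 0, 0, 1, 0.2705, 0.0685, -0.136, 0, 0, 0, 1, 0.2705, 0.0685, -0.136, 0, 0, 0, 1]

```text
clock: 11.1
tool_pos: [0.5173, 0.0013, 0.1983]
eef_rot: [[0.073, 0.997, 0.001], [0.997, -0.073, -0.0], [-0.0, 0.001, -1.0]]
wrist_force: [-0.4, 1.2, -0.4]
grip_width: 0.0434
finger_force: 41.0
```

```bash
python3 - <<'E'
from h import *
im,d,c=cloud("wrist");W=full(c,d).reshape(-1,3)
s=sense();x,y,z=s["tool_pos"]
q=W[(np.hypot(W[:,0]-x,W[:,1]-y)<.035)&(abs(W[:,2]-z-.034)<.005)]
print("green",(np.percentile(q,2,0)+np.percentile(q,98,0))/2,len(q))
ok=(abs(W[:,0]-.518)<.09)&(abs(W[:,1]-.005)<.13)
q=W[ok&(W[:,2]>.053)&(W[:,2]<.063)];print("rim",cv2.minAreaRect(q[:,:2].astype(np.float32)*1000),len(q))
q=W[(np.hypot(W[:,0]-.522,W[:,1]-.057)<.035)&(abs(W[:,2]-.112)<.006)];print("red",(np.percentile(q,2,0)+np.percentile(q,98,0))/2,len(q))
to((.5185,.002,.07),-3.9);print(s["tool_pos"],s["wrist_force"])
E
```

```text
green [0.51840154 0.00319111 0.23169291] 11758
rim ((521.9244995117188, 35.41814422607422), (118.39429473876953, 57.09089660644531), 86.049560546875) 2291
red [0.52171494 0.05672215 0.11286203] 3859
delta [0.0006, 0.001, 0.1282] [0.04, 0.01, -0.25] t 11.15
[0.51734977 0.00149463 0.19821784] [ 0.20668458 -0.72724236 -0.47843234]
```

>>> apply_moves:
  deltas: [0.001, 0.0012, 0, 0, 0, -0.25, 1, 0.001, 0.0012, 0.02, 0, 0, -0.25, 1, 0.001, 0.0012, 0.04, 0, 0, -0.25, 1, 0.001, 0.0012, 0.06, 0, 0, -0.25, 1, 0.001, 0.0012, 0.07, 0, 0, -0.25, 1, 0.001, 0.0012, 0.08, 0, 0, -0.25, 1, 0.001, 0.0012, 0.09, 0, 0, -0.25, 1, 0.001, 0.0012, 0.09, 0, 0, -0.25, 1]

```text
clock: 11.95
tool_pos: [0.5182, 0.0035, 0.1069]
eef_rot: [[0.066, 0.998, -0.001], [0.998, -0.066, -0.001], [-0.001, -0.001, -1.0]]
wrist_force: [-0.4, 0.0, -0.3]
grip_width: 0.0435
finger_force: 41.0
```

>>> apply_moves:
  deltas: [-0.001, 0, 0.012, 0, 0, 0, 1, -0.001, 0, 0.024, 0, 0, 0, 1, -0.001, 0, 0.034, 0, 0, 0, 1, -0.001, 0, 0.0355, 0, 0, 0, 1, -0.001, 0, 0.0355, 0, 0, 0, 0.3, -0.001, 0, 0.0355, 0, 0, 0, -0.2, -0.001, 0, 0.0355, 0, 0, 0, -0.6, -0.001, 0, 0.0355, 0, 0, 0, -1, -0.001, 0, 0.034, 0, 0, 0, -1, -0.001, 0, 0.0, 0, 0, 0, -1, -0.001, 0, -0.04, 0, 0, 0, -1, -0.001, 0, -0.08, 0, 0, 0, -1, -0.001, 0, -0.11, 0, 0, 0, -1, -0.001, 0, -0.11, 0, 0, 0, -1]

```text
clock: 13.35
tool_pos: [0.5211, 0.0024, 0.2228]
eef_rot: [[0.066, 0.998, 0.008], [0.998, -0.066, 0.001], [0.002, 0.008, -1.0]]
wrist_force: [0.6, -0.8, 1.0]
grip_width: 0.0853
finger_force: 0.0
```

```bash
python3 - <<'E'
from h import *
to((.455,.265,.23),86.5);print(sense()["joint_positions"])
E
```

```text
delta [0.2577, -0.0833, -0.0074] [0.45, 0.27, -90.3] t 13.35
[-0.64495653  0.17229472  0.66174622  1.69901518 -0.11119133  1.29955203
 -0.02779109]
```

>>> apply_moves:
  deltas: [0.258, -0.083, -0.03, 0, 0, -90.3, -1, 0.258, -0.083, -0.03, 0.3, 0.2, -90.3, -1, 0.258, -0.083, -0.03, 0.3, 0.2, -90.3, -1, 0.258, -0.083, -0.03, 0.3, 0.2, -90.3, -1, 0.258, -0.083, -0.03, 0.3, 0.2, -90.3, -1, 0.258, -0.083, -0.03, 0.3, 0.2, -90.3, -1, 0.258, -0.083, -0.03, 0.3, 0.2, -90.3, -1, 0.258, -0.083, -0.03, 0.3, 0.2, -90.3, -1, 0.258, -0.083, -0.03, 0.3, 0.2, -90.3, -1, 0.258, -0.083, -0.03, 0.3, 0.2, -90.3, -1, 0.258, -0.083, -0.03, 0.3, 0.2, -90.3, -1, 0.258, -0.083, -0.03, 0.3, 0.2, -90.3, -1, 0.258, -0.083, -0.03, 0.3, 0.2, -90.3, -1, 0.258, -0.083, -0.03, 0.3, 0.2, -90.3, -1]

```text
clock: 14.75
tool_pos: [0.4528, 0.2655, 0.2476]
eef_rot: [[-0.998, 0.063, -0.006], [0.063, 0.998, -0.001], [0.006, -0.002, -1.0]]
wrist_force: [1.6, 0.1, -1.2]
grip_width: 0.0858
finger_force: 0.0
```

```bash
python3 - <<'E'
from h import *
im,d,c=cloud("wrist");W=full(c,d).reshape(-1,3);save(im,"w4.png")
ok=(abs(W[:,0]-.455)<.15)&(abs(W[:,1]-.265)<.08)
for n,lo,hi in(("handle",.117,.127),("cover",.087,.097)):
    q=W[ok&(W[:,2]>lo)&(W[:,2]<hi)]
    if len(q):print(n,cv2.minAreaRect(q[:,:2].astype(np.float32)*1000),len(q))
im,d,c=cloud("top");W=full(c,d).reshape(-1,3)
for n,x,y,z in(("red",.52,.057,.112),("green",.518,.004,.103),("shaker",.515,-.049,.094)):
    q=W[(np.hypot(W[:,0]-x,W[:,1]-y)<.033)&(abs(W[:,2]-z)<.006)];print(n,(np.percentile(q,2,0)+np.percentile(q,98,0))/2,len(q))
print(sense()["joint_positions"],sense()["tool_pos"])
to((.455,.265,.11),86.3)
E
```

```text
handle ((455.49908447265625, 264.9777526855469), (15.852867126464844, 69.05052185058594), 86.96257781982422) 1747
cover ((455.68316650390625, 265.1458740234375), (69.10025024414062, 187.7684326171875), 86.5481185913086) 15781
red [0.51956223 0.0563814  0.11200459] 318
green [0.51663583 0.00317828 0.10288815] 335
shaker [ 0.51510459 -0.04136757  0.09337169] 150
[-0.87499817  0.16182805  0.32597618  1.62514118 -0.05461772  1.36846952
  0.96710499] [0.45285675 0.26552479 0.24777954]
delta [-0.0029, -0.0002, 0.1378] [-0.08, -0.3, 0.15] t 14.85
```

View pics/w4.png

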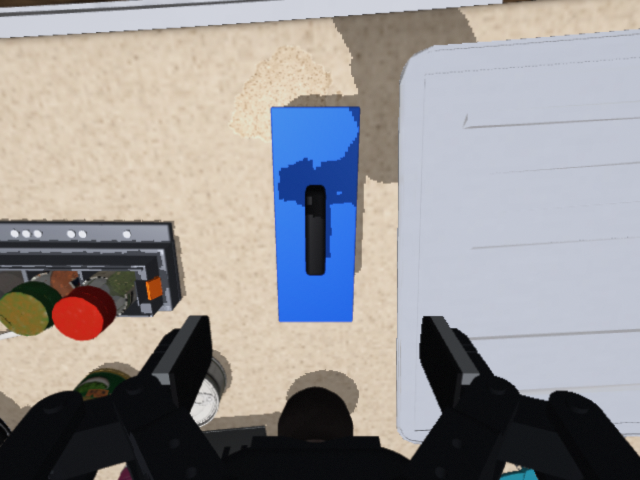

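The view shows the cover squared up below the gripper, with its handle centred at (316,230) on the blue top. The red cap (84,312) and green cap (28,306) both sit in the caddy. Next I'll grasp the handle.

>>> apply_moves:
  deltas: [-0.0025, -0.0003, 0.04, 0, -0.3, -0.3, 0, -0.0025, -0.0003, 0.08, 0, -0.3, -0.3, 0, -0.0025, -0.0003, 0.11, 0, -0.3, -0.3, 0, -0.0025, -0.0003, 0.135, 0, -0.3, -0.3, 0, -0.0025, -0.0003, 0.148, 0, -0.3, -0.3, 0, -0.0025, -0.0003, 0.15, 0, -0.3, -0.3, 0, -0.0025, -0.0003, 0.15, 0, -0.3, -0.3, 1, -0.0025, -0.0003, 0.15, 0, -0.3, -0.3, 1, -0.0025, -0.0003, 0.15, 0, -0.3, -0.3, 1, -0.0025, -0.0003, 0.15, 0, -0.3, -0.3, 1, -0.0025, -0.0003, 0.15, 0, -0.3, -0.3, 1, -0.0025, -0.0003, 0.15, 0, -0.3, -0.3, 1]
  grip_force: 100

```text
clock: 16.05
tool_pos: [0.4555, 0.2654, 0.0994]
eef_rot: [[-0.998, 0.056, 0.002], [0.056, 0.998, 0.0], [-0.002, 0.0, -1.0]]
wrist_force: [-1.1, -1.8, 6.9]
grip_width: 0.0142
finger_force: 98.7
```

>>> apply_moves:
  deltas: [0, 0, -0.03, 0, 0, 0, 1, 0, 0, -0.07, 0, 0, 0, 1, 0, 0, -0.11, 0, 0, 0, 1, 0, 0, -0.15, 0, 0, 0, 1, -0.006, -0.02, -0.15, 0, 0, 6, 1, -0.014, -0.045, -0.15, 0, 0, 14, 1, -0.021, -0.07, -0.15, 0, 0, 22, 1, -0.028, -0.095, -0.15, 0, 0, 30, 1, -0.036, -0.12, -0.15, 0, 0, 38, 1, -0.043, -0.145, -0.15, 0, 0, 46, 1, -0.051, -0.17, -0.15, 0, 0, 54, 1, -0.058, -0.195, -0.15, 0, 0, 62, 1, -0.066, -0.22, -0.15, 0, 0, 70, 1, -0.073, -0.24, -0.15, 0, 0, 78, 1, -0.077, -0.253, -0.15, 0, 0, 86, 1, -0.0777, -0.2574, -0.15, 0, 0, 90.7, 1, -0.0777, -0.2574, -0.15, 0, 0, 90.7, 1, -0.0777, -0.2574, -0.15, 0, 0, 90.7, 1, -0.0777, -0.2574, -0.15, 0, 0, 90.7, 1]

```text
clock: 17.95
tool_pos: [0.5178, 0.0046, 0.2482]
eef_rot: [[0.064, 0.998, -0.0], [0.998, -0.064, -0.001], [-0.001, -0.0, -1.0]]
wrist_force: [-0.2, -0.5, -1.5]
grip_width: 0.0138
finger_force: 98.0
```

```bash
python3 - <<'E'
from h import *
im,d,c=cloud("wrist");W=full(c,d).reshape(-1,3);save(im,"w5.png")
s=sense();z=s["tool_pos"][2];print(s["tool_pos"],s["wrist_force"],s["wrist_torque"],s["grip_width"])
ok=(abs(W[:,0]-.518)<.06)&(abs(W[:,1]-.005)<.13)
q=W[ok&(abs(W[:,2]-(z-.0994+.092))<.005)];print("cover",cv2.minAreaRect(q[:,:2].astype(np.float32)*1000),len(q),np.median(q[:,2]))
for y0 in (-.09,-.05,0,.04,.08):
    t=q[abs(q[:,1]-y0)<.01]
    if len(t):print(y0,t[:,2].mean(),np.percentile(t[:,0],[1,99]))
ok=(abs(W[:,0]-.518)<.09)&(abs(W[:,1]-.005)<.13)
for n,lo,hi in(("rim",.053,.063),("low",.006,.034)):
    q=W[ok&(W[:,2]>lo)&(W[:,2]<hi)]
    if len(q)>5:print(n,cv2.minAreaRect(q[:,:2].astype(np.float32)*1000),len(q))
im,d,c=cloud("top");save(im,"t5.png")
W=full(c,d).reshape(-1,3);ok=(abs(W[:,0]-.518)<.06)&(abs(W[:,1]-.005)<.13)
q=W[ok&(abs(W[:,2]-(z-.0994+.092))<.006)];print("topcover",cv2.minAreaRect(q[:,:2].astype(np.float32)*1000),len(q))
to((.5187,.004,z),-3.9)
E
```

```text
[0.51777594 0.00455241 0.24821147] [ 0.25997874  0.37266747 -1.40098372] [-0.01781426  0.05139764 -0.01801697] 0.013923819714255086
cover ((519.3223876953125, 11.300056457519531), (175.29112243652344, 69.5772705078125), 86.4311294555664) 36533 0.24156693077744873
-0.05 0.24153592197555918 [0.50165256 0.52837262]
0 0.24157463568155332 [0.48431337 0.55257515]
0.04 0.2416060686164944 [0.4874975  0.55472456]
0.08 0.24154948555776057 [0.49023457 0.55726773]
low ((598.0941162109375, -121.07089233398438), (1.5121568441390991, 7.603638172149658), 4.733494758605957) 9
topcover ((512.30712890625, -62.67042922973633), (52.06647491455078, 70.25489807128906), 86.55354309082031) 992
delta [-0.0004, 0.0009, -0.0] [-0.01, 0.07, 0.15] t 18.05
```

View pics/w5.png

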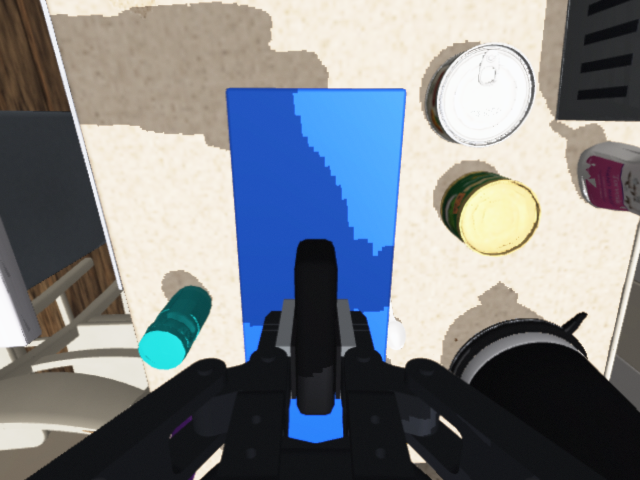

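The wrist view shows the cover hanging level with its +y edge at row 88 and the handle at (316,325). It needs about +1 mm in x, -0.8 mm in y and a +0.3° turn. I'll lower it to just above the rim.

>>> apply_moves:
  deltas: [-0.0007, 0.0011, 0.01, 0, 0, 0.3, 1, -0.0007, 0.0011, 0.03, 0, 0, 0.3, 1, -0.0007, 0.0011, 0.05, 0, 0, 0.3, 1, -0.0007, 0.0011, 0.065, 0, 0, 0.3, 1, -0.0007, 0.0011, 0.077, 0, 0, 0.3, 1, -0.0007, 0.0011, 0.08, 0, 0, 0.3, 1, -0.0007, 0.0011, 0.08, 0, 0, 0.3, 1]

```text
clock: 18.75
tool_pos: [0.5187, 0.0029, 0.1678]
eef_rot: [[0.073, 0.997, -0.001], [0.997, -0.073, -0.002], [-0.002, -0.001, -1.0]]
wrist_force: [-0.3, 0.2, -1.1]
grip_width: 0.0142
finger_force: 98.0
```

```bash
python3 - <<'E'
from h import *
im,d,c=cloud("wrist");W=full(c,d).reshape(-1,3)
s=sense();z=s["tool_pos"][2];print(s["tool_pos"],s["wrist_force"],s["wrist_torque"])
ok=(abs(W[:,0]-.518)<.06)&(abs(W[:,1]-.005)<.13)
q=W[ok&(abs(W[:,2]-(z-.0994+.092))<.005)];r=cv2.minAreaRect(q[:,:2].astype(np.float32)*1000);print("cover",r,"end",r[0][1]+r[1][0]/2)
for y0 in (.04,.08):
    t=q[abs(q[:,1]-y0)<.01];print(y0,t[:,2].mean(),np.percentile(t[:,0],[1,99]).mean())
q=W[(abs(W[:,0]-.518)<.09)&(abs(W[:,1]-.1)<.03)&(W[:,2]>.006)&(W[:,2]<.034)];print(len(q),np.percentile(q,99,0) if len(q) else 0)
q2=q[q[:,2]>.026]
if len(q2):print("shoulder vis",np.percentile(q2,[1,50,99],axis=0))
to((.5187,.0037,z),-3.9)
E
```

```text
[0.51912681 0.00290238 0.16845548] [ 0.29441374  0.65532704 -1.23621526] [-0.00413714  0.01223019 -0.00306555]
cover ((520.21923828125, 9.638969421386719), (175.15216064453125, 69.43183135986328), 85.84900665283203) end 97.21504974365234
0.04 0.16120690418493291 0.5224245948666792
0.08 0.16109842560217597 0.5254010285381036
0 0
delta [0.0008, -0.0005, -0.0] [0.02, 0.09, -0.28] t 18.8
```

>>> apply_moves:
  deltas: [0.0007, -0.0001, 0, 0, 0.1, -0.2, 1, 0.0007, -0.0001, 0.004, 0, 0.1, -0.2, 1, 0.0007, -0.0001, 0.009, 0, 0.1, -0.2, 1, 0.0007, -0.0001, 0.014, 0, 0.1, -0.2, 1, 0.0007, -0.0001, 0.014, 0, 0.1, -0.2, 1]

```text
clock: 19.3
tool_pos: [0.5183, 0.0036, 0.1532]
eef_rot: [[0.069, 0.998, -0.001], [0.998, -0.069, 0.0], [-0.0, -0.001, -1.0]]
wrist_force: [-0.7, 0.0, -1.2]
grip_width: 0.0142
finger_force: 98.0
```

>>> apply_moves:
  deltas: [0, 0, 0.003, 0, 0, 0, 1, 0, 0, 0.006, 0, 0, 0, 1, 0, 0, 0.008, 0, 0, 0, 1, 0, 0, 0.01, 0, 0, 0, 1, 0, 0, 0.012, 0, 0, 0, 1, 0, 0, 0.014, 0, 0, 0, 1, 0, 0, 0.016, 0, 0, 0, 1]

```text
clock: 20.0
tool_pos: [0.5207, 0.0034, 0.14]
eef_rot: [[0.07, 0.998, 0.004], [0.998, -0.07, 0.001], [0.001, 0.004, -1.0]]
wrist_force: [0.9, -1.4, 1.3]
grip_width: 0.0142
finger_force: 98.4
```

>>> apply_moves:
  deltas: [0, 0, 0.002, 0, 0, 0, 1, 0, 0, 0.004, 0, 0, 0, 1, 0, 0, 0.006, 0, 0, 0, 1, 0, 0, 0.008, 0, 0, 0, 1, 0, 0, 0.009, 0, 0, 0, 1]

```text
clock: 20.5
tool_pos: [0.5182, 0.0039, 0.1296]
eef_rot: [[0.069, 0.998, -0.002], [0.998, -0.069, 0.001], [0.001, -0.002, -1.0]]
wrist_force: [-8.8, 1.0, 18.9]
grip_width: 0.0138
finger_force: 102.6
```

>>> apply_moves:
  deltas: [0, 0, 0, 0, 0, 0, 1, 0, 0, 0, 0, 0, 0, 1, 0, 0, 0, 0, 0, 0, 1]

```text
clock: 20.8
tool_pos: [0.5184, 0.004, 0.1296]
eef_rot: [[0.069, 0.998, -0.001], [0.998, -0.069, 0.001], [0.001, -0.001, -1.0]]
wrist_force: [-3.4, 1.1, 8.6]
grip_width: 0.0138
finger_force: 101.0
```

```bash
python3 - <<'E'
from h import *
im,d,c=cloud("wrist");W=full(c,d).reshape(-1,3);save(im,"w6.png")
s=sense();print(s["tool_pos"],s["wrist_force"],s["wrist_torque"])
ok=(abs(W[:,0]-.518)<.06)&(abs(W[:,1]-.005)<.13)
q=W[ok&(abs(W[:,2]-.122)<.006)]
for y0 in (0,.02,.04,.06,.08,.095):
    t=q[abs(q[:,1]-y0)<.006];print(y0,t[:,2].mean(),np.percentile(t[:,0],[1,99]))
im,d,c=cloud("top");W=full(c,d).reshape(-1,3);q=W[(abs(W[:,0]-.518)<.02)&(W[:,1]<-.06)&(W[:,1]>-.085)];print("top cam -y end",np.median(q[:,2]))
im,d,c=cloud("scene");save(cv2.resize(im[190:310,240:400],(800,600)),"s6.png")
E
```

```text
[0.5183635  0.00396101 0.12957552] [-4.45778625  1.25090436  7.99277555] [ 0.10538656  1.03052842 -0.00632047]
0 0.1229202248378795 [0.48486473 0.55297269]
0.02 0.12295866725074718 [0.48665533 0.55413233]
0.04 0.12303311149070961 [0.48818785 0.5553868 ]
0.06 0.12297006010484093 [0.48968206 0.55675117]
0.08 0.12291333814826388 [0.49111815 0.55813924]
0.095 0.12283289326682041 [0.49179159 0.55855869]
top cam -y end 0.12226555219342417
```

View pics/s6.png

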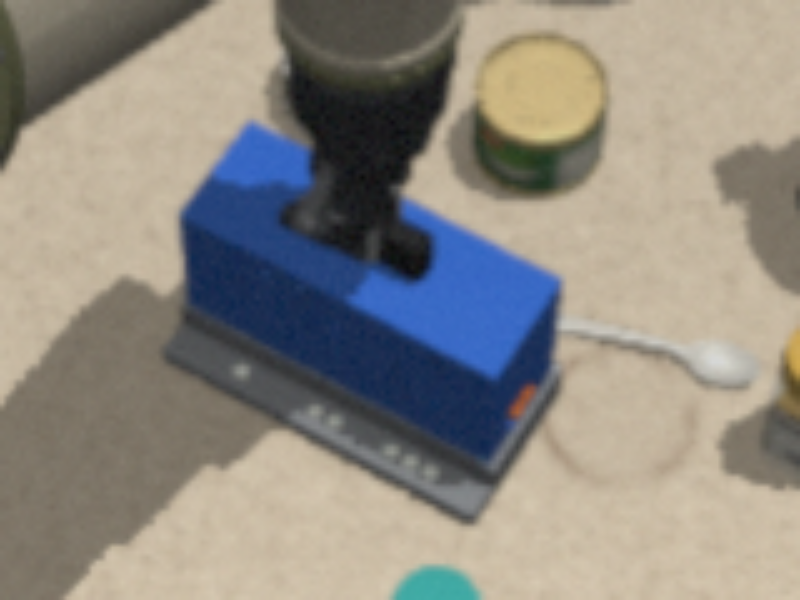

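The cover sits on the shoulder, level at z≈0.122, and the orange clip shows in its window at (522,400). I'll press a little more and let it settle near 10 N.

>>> apply_moves:
  deltas: [0, -0.0004, 0.001, 0, 0, 0, 1, 0, -0.0004, 0.001, 0, 0, 0, 1, 0, -0.0004, 0.001, 0, 0, 0, 1, 0, -0.0004, 0.001, 0, 0, 0, 1, 0, -0.0004, 0.001, 0, 0, 0, 1, 0, -0.0004, 0.001, 0, 0, 0, 1]

```text
clock: 21.55
tool_pos: [0.5184, 0.004, 0.1296]
eef_rot: [[0.069, 0.998, -0.0], [0.998, -0.069, 0.002], [0.002, -0.0, -1.0]]
wrist_force: [-7.2, 0.8, 17.3]
grip_width: 0.0139
finger_force: 102.1
```

>>> apply_moves:
  deltas: [0, 0, -0.0006, 0, 0, 0, 1, 0, 0, -0.0006, 0, 0, 0, 1, 0, 0, -0.0006, 0, 0, 0, 1, 0, 0, -0.0006, 0, 0, 0, 1, 0, 0, -0.0006, 0, 0, 0, 1, 0, 0, -0.0006, 0, 0, 0, 1]

```text
clock: 22.15
tool_pos: [0.5183, 0.0039, 0.1296]
eef_rot: [[0.069, 0.998, -0.0], [0.998, -0.069, 0.001], [0.001, -0.0, -1.0]]
wrist_force: [-4.7, 1.8, 11.0]
grip_width: 0.0139
finger_force: 101.6
```

```bash
python3 - <<'E'
from h import *
for i in range(3):
    im,d,c=cloud("top");s=sense();print(s["clock"],s["wrist_force"].round(1) if hasattr(s["wrist_force"],"round") else s["wrist_force"],s["tool_pos"][2])
W=full(c,d).reshape(-1,3)
for n,x,y,z in(("yellow",.578,-.226,.1),("turq",.364,-.11,.1),("purple",.3325,-.296,.1),("pink",.3935,-.346,.1)):
    q=W[(np.hypot(W[:,0]-x,W[:,1]-y)<.033)&(abs(W[:,2]-z)<.006)];print(n,(np.percentile(q,2,0)+np.percentile(q,98,0))/2 if len(q) else None,len(q))
E
```

```text
22.2 [-5.   0.7 10.8] 0.12954725999222463
22.25 [-5.1  0.7 11. ] 0.1295429118456016
22.3 [-3.4  1.1 11. ] 0.12953621529332415
yellow [ 0.57770509 -0.22621395  0.09934814] 304
turq [ 0.36401691 -0.11045202  0.09817733] 316
purple [ 0.33230622 -0.29632991  0.09823559] 329
pink [ 0.39395242 -0.34611408  0.0978777 ] 321
```

The push is steady at 11 N, the cover is home, and the bystander jars I checked haven't moved. Handing in.

```bash
python3 -c "
from cell import *
print(close_job())"
```

```text
the job is handed in; nothing more can be done
None
```

The job is handed in: the red jar is in pocket 1, the green jar is in pocket 2, and the cover is down on the caddy's shoulder with the arm still pressing at about 11 N. It took about 22 s. The right clip was seen in its window; the left clip was not checked in a picture, but the cover measured level at its home height.

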